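# Swap a finished carving for fresh blanks in the gated case

### The job

Draw the bolt on the carrying case and slide its retaining gate fully open; take out the finished carved figure, wherever it lies, and lay it on its side in the grey tray, and put every blank from the bench into a free pocket, lying flat on the pocket floor (a blank already in the case belongs there). When all that is done, slide the gate back fully home, and then shoot the bolt fully into its keeper. Leave the standing figure, tape, carving tool and mug where they are.

Things in the scene. Friction and masses are not known exactly. Their poses are not given: they have to be found in the camera images.
- case: Plywood case with grey felt lining, fixed to the bench; origin on the bench under the middle of its pockets; x along the pockets' length (the way the gate opens), y along the row of four pockets, z up. Dark runners 18 mm thick at y = +-145 mm, x = -62 to +138 mm, 56 mm high. The bolt's bracket is a block outside the +y runner: y = 155 to 221 mm, x = +-25 mm, 56 mm high
- gate (a joint): Sliding retaining gate: plywood strip 56 mm wide (x), 296 mm long (y), underside 48 mm, top 56 mm above the bench. 0 = home, over the middle of all pockets; 0.095 m = slid fully along the case's +x, clear of the pockets. Stays where left; 2 to 3 N to slide. The bolt, while in the keeper, truly locks it
- gate_grip (a point): Top centre of the gate's upright grip block (16 mm along the case's x, 60 mm along y, 34 mm tall, top 90 mm above the bench); moves with the gate
- bolt (a joint): Steel barrel bolt on the case's +y runner, sliding along the case's y, 66 mm above the bench. 0 = shot fully into the keeper on the gate; 0.036 m = fully drawn (towards +y); its tip leaves the keeper at 0.022. Stays where left; about 2 N to slide. It can enter the keeper only with the gate home
- bolt_knob (a point): Top centre of the bolt's upright round knob (14 mm diameter, standing from 68 to 92 mm above the bench); moves with the bolt. The keeper arch on the gate and the strap over the bolt top out at 77 mm
- tray: Shallow grey tray for finished work fixed to the bench, 150 x 120 mm outside, 20 mm high, 6 mm walls and a floor about 6 mm thick. Origin under its centre, x along its long side
- figure: Finished carved figure (square foot, torso, ball head with nose and ears, brimmed hat), 104 mm long, lying on its side in a pocket at the start. Origin at its centre; own x from foot to hat. Foot 32 mm square, x = -52 to -26 mm; torso 28 mm square, x = -26 to +14 (grip across y at x = -8); hat brim 32 mm across at x = 38. 50 g
- pocket1 (a point): Centre of the floor of pocket 1, at y = -90 mm in the case's frame, 12 mm above the bench. Pocket 112 mm long (x) by 42 mm wide (y), between low ribs 18 mm wide with tops 22 mm above the bench; end walls at x = +-59 mm, tops at 24 mm. A blank in it tops out at 44 mm
- pocket2 (a point): Centre of the floor of pocket 2, at y = -30 mm in the case's frame, 12 mm above the bench. Pocket 112 mm long (x) by 42 mm wide (y), between low ribs 18 mm wide with tops 22 mm above the bench; end walls at x = +-59 mm, tops at 24 mm. A blank in it tops out at 44 mm
- pocket3 (a point): Centre of the floor of pocket 3, at y = +30 mm in the case's frame, 12 mm above the bench. Pocket 112 mm long (x) by 42 mm wide (y), between low ribs 18 mm wide with tops 22 mm above the bench; end walls at x = +-59 mm, tops at 24 mm. A blank in it tops out at 44 mm
- pocket4 (a point): Centre of the floor of pocket 4, at y = +90 mm in the case's frame, 12 mm above the bench. Pocket 112 mm long (x) by 42 mm wide (y), between low ribs 18 mm wide with tops 22 mm above the bench; end walls at x = +-59 mm, tops at 24 mm. A blank in it tops out at 44 mm
- old1: Bust blank of bare pale wood, 100 mm long, lying on any of its sides. Origin at its centre, own x along its length. Thick end 32 mm square, x = -50 to +8 mm (grip across it at x = -10, near its balance); thin neck; head 27 mm square, x = 18 to 50. 45 g. None at the start: absent. If there, it lies already in a pocket at the start and belongs in the case.
- old2: Bust blank of bare pale wood, 100 mm long, lying on any of its sides. Origin at its centre, own x along its length. Thick end 32 mm square, x = -50 to +8 mm (grip across it at x = -10, near its balance); thin neck; head 27 mm square, x = 18 to 50. 45 g. None at the start: absent. If there, it lies already in a pocket at the start and belongs in the case.
- old3: Bust blank of bare pale wood, 100 mm long, lying on any of its sides. Origin at its centre, own x along its length. Thick end 32 mm square, x = -50 to +8 mm (grip across it at x = -10, near its balance); thin neck; head 27 mm square, x = 18 to 50. 45 g. None at the start: absent. If there, it lies already in a pocket at the start and belongs in the case.
- new1: Bust blank of bare pale wood, 100 mm long, lying on any of its sides. Origin at its centre, own x along its length. Thick end 32 mm square, x = -50 to +8 mm (grip across it at x = -10, near its balance); thin neck; head 27 mm square, x = 18 to 50. 45 g. None at the start: absent. If there, it lies on the bench at the start.
- new2: Bust blank of bare pale wood, 100 mm long, lying on any of its sides. Origin at its centre, own x along its length. Thick end 32 mm square, x = -50 to +8 mm (grip across it at x = -10, near its balance); thin neck; head 27 mm square, x = 18 to 50. 45 g. None at the start: absent. If there, it lies on the bench at the start.
- new3: Bust blank of bare pale wood, 100 mm long, lying on any of its sides. Origin at its centre, own x along its length. Thick end 32 mm square, x = -50 to +8 mm (grip across it at x = -10, near its balance); thin neck; head 27 mm square, x = 18 to 50. 45 g. None at the start: absent. If there, it lies on the bench at the start.
- standing_figure: Bystander: painted figure 104 mm tall standing on the bench, origin under its foot
- tape: Bystander: roll of tape lying flat, 96 mm diameter, 24 mm high, origin under its centre
- gouge: Bystander: carving tool 190 mm long with a dark wooden handle, lying on the bench, origin under its middle
- mug: Bystander: white mug, 80 mm diameter, 90 mm tall, origin under its centre
Not all that is in view belongs to the job. Leave any red look-alike of the new2 alone. What is shaped like the new3 but yellow is not meant.

How it is judged:
On the way, in this order (a step that is already met when the one before it is completed fails the run):
1. the bolt is drawn out of its keeper and the gate slid open (value of joint gate above 0.085 m and value of joint bolt above 0.024 m), for 0.2 s.
2. every blank present lies in a pocket, the gate still open and the finished figure out of the pockets (value of joint gate above 0.085 m and x of old1 in the frame of case between -0.009 and 0.009 m and y of old1 in the frame of case between -0.103 and 0.103 m and z of old1 in the frame of case between 0.024 and 0.032 m and angle between the x axis of each of old1, old2, old3, new1, new2, new3 and the x axis of case, either way round below 0.2 rad and x of old2 in the frame of case between -0.009 and 0.009 m and y of old2 in the frame of case between -0.103 and 0.103 m and z of old2 in the frame of case between 0.024 and 0.032 m and x of old3 in the frame of case between -0.009 and 0.009 m and y of old3 in the frame of case between -0.103 and 0.103 m and z of old3 in the frame of case between 0.024 and 0.032 m and x of new1 in the frame of case between -0.009 and 0.009 m and y of new1 in the frame of case between -0.103 and 0.103 m and z of new1 in the frame of case between 0.024 and 0.032 m and x of new2 in the frame of case between -0.009 and 0.009 m and y of new2 in the frame of case between -0.103 and 0.103 m and z of new2 in the frame of case between 0.024 and 0.032 m and x of new3 in the frame of case between -0.009 and 0.009 m and y of new3 in the frame of case between -0.103 and 0.103 m and z of new3 in the frame of case between 0.024 and 0.032 m and horizontal distance between figure and tray below 0.1 m), for 0.2 s.
3. the gate is home again, the bolt still drawn (value of joint gate below 0.006 m and value of joint bolt above 0.024 m), for 0.2 s.
4. the bolt is shot into its keeper (value of joint each of gate, bolt below 0.006 m), for 0.2 s.
At the end, for the whole second after the job is handed in: Gate and bolt within 6 mm of home; every blank present lies flat in a pocket (within 9 mm of mid-length, centre 24 to 32 mm above the bench, within 0.2 rad of lengthwise); the figure lies flat on its side (0.12 rad) on the floor of the tray; all at rest (all of step 4 and x of old1 in the frame of case between -0.009 and 0.009 m and y of old1 in the frame of case between -0.103 and 0.103 m and z of old1 in the frame of case between 0.024 and 0.032 m and angle between the x axis of each of old1, old2, old3, new1, new2, new3 and the x axis of case, either way round below 0.2 rad and x of old2 in the frame of case between -0.009 and 0.009 m and y of old2 in the frame of case between -0.103 and 0.103 m and z of old2 in the frame of case between 0.024 and 0.032 m and x of old3 in the frame of case between -0.009 and 0.009 m and y of old3 in the frame of case between -0.103 and 0.103 m and z of old3 in the frame of case between 0.024 and 0.032 m and x of new1 in the frame of case between -0.009 and 0.009 m and y of new1 in the frame of case between -0.103 and 0.103 m and z of new1 in the frame of case between 0.024 and 0.032 m and x of new2 in the frame of case between -0.009 and 0.009 m and y of new2 in the frame of case between -0.103 and 0.103 m and z of new2 in the frame of case between 0.024 and 0.032 m and x of new3 in the frame of case between -0.009 and 0.009 m and y of new3 in the frame of case between -0.103 and 0.103 m and z of new3 in the frame of case between 0.024 and 0.032 m and x of figure in the frame of tray between -0.055 and 0.055 m and y of figure in the frame of tray between -0.045 and 0.045 m and z of figure in the frame of tray between 0.016 and 0.028 m and angle between figure's own x axis and vertical between 1.45 and 1.69 rad and linear speed of each of old1, old2, old3, new1, new2, new3, figure below 0.02 m/s); the robot touches nothing.
It fails at once if the standing figure is moved more than 25 mm (distance of standing_figure from where it was at the start of the episode above 0.025 m).
It fails at once if the tape is moved more than 25 mm (distance of tape from where it was at the start of the episode above 0.025 m).
It fails at once if the gouge is moved more than 25 mm (distance of gouge from where it was at the start of the episode above 0.025 m).
It fails at once if the mug is moved more than 25 mm (distance of mug from where it was at the start of the episode above 0.025 m).
Of old1, old2, old3 only 1 to 1 are there at a start; the rules pass over those that are not, and their reading is None.
Of new1, new2, new3 only 2 to 3 are there at a start; the rules pass over those that are not, and their reading is None.
At some moment in a run one of new1, new2, new3 may be knocked a few centimetres aside while the robot is not near it.
Once in a run the grip may slacken for a moment while it holds something.
It also fails if it takes over 200 s, if anything falls off the work surface, if the arm or the gripper's body presses on something with over 40 N, if the wrist force passes 120 N, or if a joint passes its speed limit or range.

### The arm

A 7-joint arm with a two-finger parallel gripper is mounted at the origin on the work surface. World frame = base frame: x ahead of the robot, y to its left, z up, the work surface at z = 0. Lengths are in m, angles in rad, forces in N, time in s.
With the tool pointing down it reaches from about 0.35 to 0.775 m from the base axis. Payload 3.1 kg.
Tool frame: the origin (TCP) lies midway between the tips of the shut fingers; the grasp point (between the pads) lies 19 mm behind it (env.pinch_z is the z of the grasp point in the tool frame, in m); z points along the fingers, y is the line along which they close (so a half turn about z gives the same grasp; the last joint's range is limited). The gripper opens to 85 mm and grips with 20 to 120 N. Pads are 22 mm wide; open, the fingers measure 114 mm over their backs; the gripper's body (76 mm by 85 mm) begins 54 mm behind the grasp point. The pads swing forward as they close: fully open they stand 13 mm farther back than shut.
Start: joints at [1.271, 0.311, 0.014, 1.512, -0.004, 1.319, -0.027], TCP at [0.14, -0.532, 0.231] pointing down, gripper open.
Joint ranges: [-2.7, 2.7], [-0.3, 1.91], [-1.27, 1.3], [0.12, 2.57], [-1.44, 4.58], [0.2, 2.03], [-3.05, 3.05]. Speed limits (rad/s): [2.79, 2.79, 3.14, 3.14, 3.14, 3.14, 3.14].

### API

Orientations are given as [roll, pitch, yaw] about the fixed x, y, z axes, in that order (R = Rz(yaw) Ry(pitch) Rx(roll)).
In Python, from plant import readout, snapshot, workorder, env gives the robot as it stands.
- The arm moves only by the tool play_rows, never from a script. Its argument "plan" is text: rows parted by semicolons, each of 6 numbers parted by spaces: the shift along the tool's x, y, z in mm, then the turn, a rotation vector about the tool's x, y, z in rad. In form: dx dy dz ax ay az; .... A call has 1 to 12 rows; each row shifts and turns the commanded pose from where the row before left it, along the tool's axes as they then stand; what a row does not reach is not made up. A row lasts 1/8 s, in which the tool goes at most 62.5 mm and 10.7 degrees, less where a joint would pass 70% of its speed; a pose out of reach is approached as far as the arm can. A call with a gripper value outside its range is refused whole. "grip" is the opening, from -1 (shut) to 1 (fully open), set as the call begins (left out, the last holds). The fingers move at their own pace and stop on an object; "newtons" is the grip in N (left out, the last holds). Time passes only in rows, so rows that do not move let the fingers close. It gives the time, the measured TCP pose, the force, the opening and the grip force at its end, in the units of the state.
- readout.get_state(): the state, without advancing time (a new reading comes with each control period).
- snapshot(name): name is "scene" or "top" or "wrist"; returns a dict with "img" (420x560x3 uint8, blue, green, red), "fx", "fy", "cx", "cy" (pixels), "rvec" (rotation vector, rad) and "tvec" (3), from world to camera coordinates, as OpenCV has them; the wrist camera has in their place "mount" (4x4, takes a point from camera to tool coordinates, whose origin is the TCP and whose axes are the flange's). Camera axes: x right, y down, z forward; pixel columns grow to the right and rows downward; lengths in m; the calibration is good to about 2 mm. The wrist camera is an equidistant fisheye: a pixel r from the principal point sees the ray r / f radians off the axis. A picture is of the moment at which its call begins: read the wrist's pose just before it. There is no depth.
- workorder.close_job(): hands the job in; it is judged then, once.
The state is a dict: "t": time; "joint_pos": joint angles; "joint_vel": joint speeds; "effort": joint torques, N m; "tcp_pos": TCP position; "ee_rot": TCP orientation; "contact_force": force on the tool from outside, world axes, zero at the start; "ft_torque": the same for the moment, N m; "width": finger opening in m; "gripper_force": force on a finger pad.
Only numpy, scipy, OpenCV 4.12 (cv2) and the standard library are available. Lean on these libraries where they do the work, as an engineer would, in place of code of your own. Each camera call takes 0.05 s, during which the arm holds its last target. There are 200 camera calls.

## Working session

There is one attempt and no reset: what is moved stays moved. The work goes in short steps, Python scripts to look and compute and a tool call to move; the robot and the scene stay as the last step left them, time stands still between calls to the robot, and variables do not carry over. Pictures are saved under pics/ and viewed, at most 14 in all, crops included, and the job is handed in when it is done.

Besides the shell and the picture viewer there is one more tool, called after "Emit:" in YAML: its name, and indented under it one key for each argument. play_rows: Moves the arm, as the interface text tells. Its arguments: {"type":"object","properties":{"plan":{"type":"string"},"grip":{"type":"number"},"newtons":{"type":"number"}},"required":["plan"]}

```bash
ls; mkdir -p pics; python3 - <<'E'
from plant import readout, snapshot, workorder, env
import cv2
s=readout.get_state();print(s)
for n in("scene","top"):
    d=snapshot(n);cv2.imwrite(f"pics/{n}0.png",d["img"]);print({k:v for k,v in d.items() if k!="img"})
print(env.pinch_z)
E
```

```text
pics
{'t': 0.0, 'joint_pos': array([ 1.27134073,  0.31171904,  0.01398816,  1.51305601, -0.00436916,
        1.31921511, -0.02720923]), 'joint_vel': array([ 6.02070295e-04,  1.27733116e-03, -5.18513903e-04,  2.55029300e-04,
        6.26897924e-04,  8.12852202e-05, -4.50793473e-04]), 'effort': array([-5.28331220e-04, -3.79915631e+01,  1.45653100e-01, -2.30591333e+01,
        1.22924164e-02,  1.38964463e-02, -1.91821684e-06]), 'tcp_pos': array([ 0.14001638, -0.5311193 ,  0.23022516]), 'ee_rot': array([-3.13922863e+00,  1.25302868e-04,  2.57834663e-01]), 'contact_force': array([ 0.19673536, -0.12393201,  0.4774842 ]), 'ft_torque': array([-0.00380782,  0.00023447,  0.03906966]), 'gripper_force': 0.0, 'width': 0.08554143880446133}
{'fx': 447.26564062298144, 'fy': 447.26564062298144, 'cx': 281.6594885044295, 'cy': 205.5304295414307, 'rvec': array([ 2.15637222,  1.18049443, -0.44906936]), 'tvec': array([-0.32926441, -0.31508973,  1.66856347])}
{'fx': 404.47426914788286, 'fy': 404.47426914788286, 'cx': 276.83109771206915, 'cy': 210.79112546587353, 'rvec': array([ 2.13627061, -2.13570618,  0.16824102]), 'tvec': array([0.01386378, 0.57253188, 1.06553967])}
-0.0187
```

```bash
python3 - <<'E'
import cv2
for n in("scene","top"):
    i=cv2.imread(f"pics/{n}0.png");cv2.imwrite(f"pics/{n}0b.png",cv2.resize(i,(800,600),interpolation=cv2.INTER_CUBIC))
E
```

```text
(no output)
```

View pics/scene0b.png

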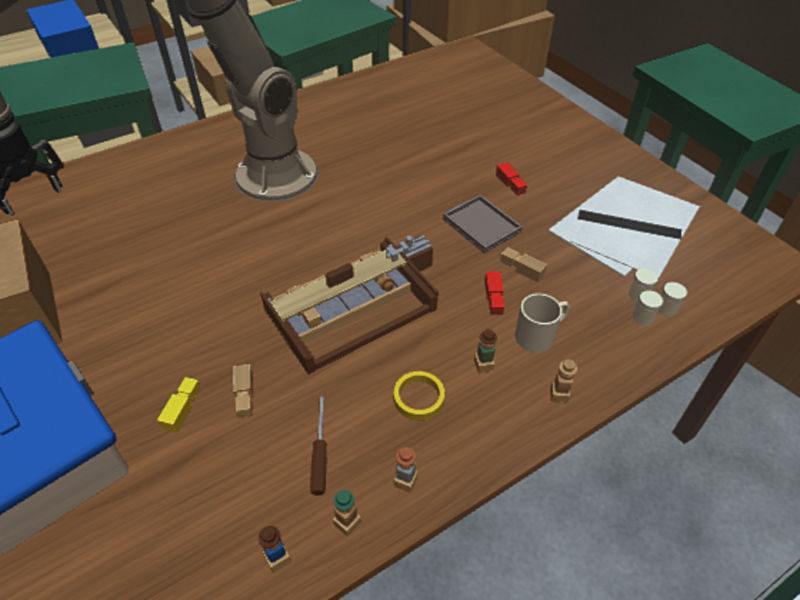

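View pics/top0b.png

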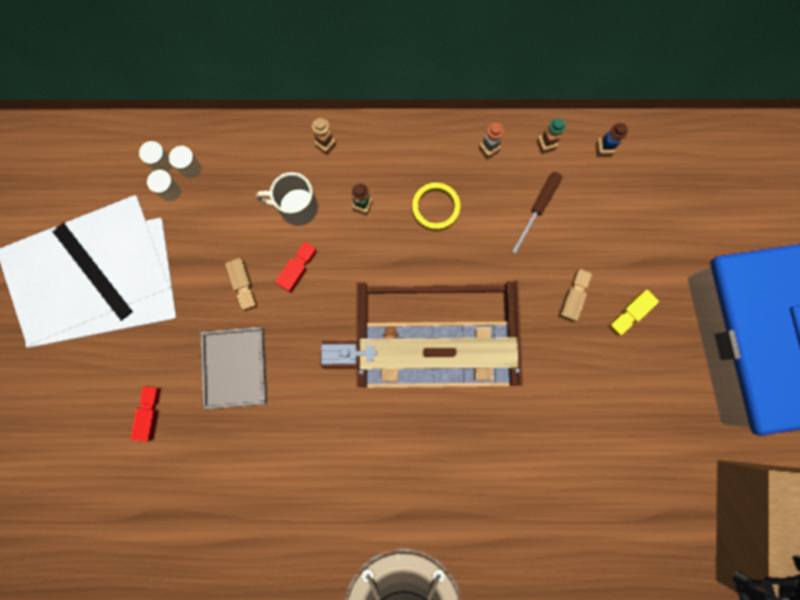

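The scene shows two bench blanks, at top-view pixels (240,284) and (576,295). The case has the bolt at its left (345,353), the figure with the brown hat in the left pocket (390,332) and an old blank in the right pocket (485,332). The tray is at (233,368). The red and yellow ones are look-alikes. I'll enlarge for measuring.

```bash
cat > h.py <<'E'
import numpy as np, cv2
from plant import readout, snapshot, env
from scipy.spatial.transform import Rotation as R
def ray(d,uv,z):
    """world points on plane z for pixels uv (top/scene)"""
    uv=np.atleast_2d(np.array(uv,float)); M=cv2.Rodrigues(d["rvec"])[0]; c=-M.T@d["tvec"]
    v=np.c_[(uv[:,0]-d["cx"])/d["fx"],(uv[:,1]-d["cy"])/d["fy"],np.ones(len(uv))]@M
    return c+v*((np.broadcast_to(z,len(uv))-c[2])/v[:,2])[:,None]
def proj(d,P):
    K=np.array([[d["fx"],0,d["cx"]],[0,d["fy"],d["cy"]],[0,0,1]])
    return cv2.projectPoints(np.array(P,float).reshape(-1,1,3),d["rvec"],d["tvec"],K,None)[0][:,0]
def wrist():
    s=readout.get_state(); d=snapshot("wrist"); T=np.eye(4); T[:3,:3]=R.from_euler("xyz",s["ee_rot"]).as_matrix(); T[:3,3]=s["tcp_pos"]
    d["T"]=T@d["mount"]; return d
def wray(d,uv,z):
    uv=np.atleast_2d(np.array(uv,float)); q=np.c_[(uv[:,0]-d["cx"])/d["fx"],(uv[:,1]-d["cy"])/d["fy"]]
    th=np.linalg.norm(q,axis=1); v=np.c_[q*(np.sinc(0)*np.sin(th)/th)[:,None],np.cos(th)]@d["T"][:3,:3].T
    c=d["T"][:3,3]; return c+v*((z-c[2])/v[:,2])[:,None]
def wproj(d,P):
    p=(np.array(P,float)-d["T"][:3,3])@d["T"][:3,:3]; r=np.linalg.norm(p[:,:2],axis=1); th=np.arctan2(r,p[:,2])
    return np.c_[d["cx"]+d["fx"]*th*p[:,0]/r,d["cy"]+d["fy"]*th*p[:,1]/r]
E
python3 - <<'E'
import cv2,numpy as np
from h import *
d=snapshot("top");i=d["img"]
c=i[160:305,135:485];c=cv2.resize(c,None,fx=2.28,fy=2.28,interpolation=cv2.INTER_CUBIC)
for x in range(140,485,20): cv2.putText(c,str(x),(int((x-135)*2.28),10),0,.35,(255,255,255));cv2.line(c,(int((x-135)*2.28),12),(int((x-135)*2.28),18),(255,255,255))
for y in range(160,305,20): cv2.putText(c,str(y),(0,int((y-160)*2.28)+4),0,.35,(255,255,255))
cv2.imwrite("pics/c.png",c)
# color blobs of pale wood outside the case
hsv=cv2.cvtColor(i,cv2.COLOR_BGR2HSV)
for (x,y) in [(168,199),(403,206),(165,258)]:print(hsv[y,x],i[y,x],i[y-25,x])
E
```

```text
[ 17 113 210] [117 171 210] [ 58  98 152]
[ 17 112 211] [118 172 211] [ 60 101 155]
[ 18  29 176] [156 168 176] [133 144 153]
```

View pics/c.png

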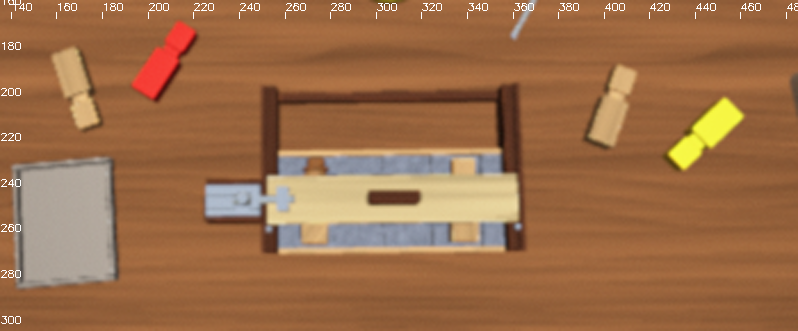

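```bash
cat >> h.py <<'E'
from scipy.optimize import minimize
import itertools
def boxmask(d,pose,boxes,S=4,win=None):
    x,y,w=pose; c,s=np.cos(w),np.sin(w); M=np.array([[c,-s,0],[s,c,0],[0,0,1]])
    u0,v0,u1,v1=win; m=np.zeros(((v1-v0)*S,(u1-u0)*S),np.uint8)
    for b in boxes:
        P=np.array(list(itertools.product(*b)))@M.T+[x,y,0]
        p=((proj(d,P)-[u0,v0]+.5)*S*16-8).astype(np.int32)
        cv2.fillConvexPoly(m,cv2.convexHull(p),255,shift=4)
    return cv2.resize(m,(u1-u0,v1-v0),interpolation=cv2.INTER_AREA)/255.
BL=[((-.05,.008),(-.016,.016),(0,.032)),((.008,.018),(-.008,.008),(.008,.024)),((.018,.05),(-.0135,.0135),(.0025,.0295))]
TR=[((-.075,.075),(-.06,.06),(0,.02))]
def fit(views,boxes,p0):
    """views: list of (d, mask(float), win)"""
    def cost(q):
        p=[q[0]/100,q[1]/100,q[2]/4]
        return sum(np.mean((boxmask(d,p,boxes,win=w)-m[w[1]:w[3],w[0]:w[2]])**2) for d,m,w in views)
    best=None
    for dw in (0,.15,-.15):
        q=np.array([p0[0]*100,p0[1]*100,(p0[2]+dw)*4])
        r=minimize(cost,q,method="Nelder-Mead",options=dict(initial_simplex=np.vstack([q,q+np.eye(3)*.8]),xatol=.002,fatol=1e-7))
        if best is None or r.fun<best.fun: best=r
    return np.array([best.x[0]/100,best.x[1]/100,best.x[2]/4]),best.fun
def pale(d):
    h=cv2.cvtColor(d["img"],cv2.COLOR_BGR2HSV)
    return ((h[...,0]>12)&(h[...,0]<26)&(h[...,1]>50)&(h[...,1]<138)&(h[...,2]>120)).astype(float)
def win(d,xyz,r):
    u,v=proj(d,[xyz])[0]; return [int(max(0,u-r)),int(max(0,v-r)),int(min(560,u+r)),int(min(420,v+r))]
E
python3 - <<'E'
from h import *
t=snapshot("top");s=snapshot("scene")
for d in(t,):
    # rough centers, head directions
    for nm,a,b in (("A",(162,189),(172,208)),("B",(398,215),(407,194))):
        P=ray(t,[a,b],.03); p0=[*P.mean(0)[:2],np.arctan2(*(P[1]-P[0])[[1,0]])]
        out=[]
        for vs in ((t,),(s,),(t,s)):
            V=[(d,pale(d),win(d,[p0[0],p0[1],.016],26)) for d in vs]
            out.append(fit(V,BL,p0))
        print(nm,p0,*out,sep="\n  ")
g=t["img"]
# tray: corners by eye (crop px/2.28+origin)
c=lambda *L:[(x/2.28+135,y/2.28+160) for x,y in L]
print("tray",ray(t,c((13,165),(112,159),(116,279),(17,287)),.02))
print("gate",ray(t,c((268,177),(518,174),(519,221),(268,224)),.056))
print("runner outer",ray(t,c((263,88),(518,85),(524,249),(263,252)),.056))
print("grip",ray(t,c((368,191),(421,190),(421,206),(368,206)),.09), "knob",ray(t,c((243,198)),.092))
E
```

```text
A
  [np.float64(0.610193911446531), np.float64(0.3222854667061231), np.float64(-2.6299630445044855)]
  (array([ 0.61287127,  0.32272538, -2.78627765]), np.float64(0.020563796582561557))
  (array([ 0.60713126,  0.34448618, -2.67494422]), np.float64(0.1996123134251961))
  (array([ 0.61275787,  0.32339324, -2.75382404]), np.float64(0.2582896484965956))
B
  [np.float64(0.5930625501611052), np.float64(-0.33695197767319457), np.float64(-0.4399002810299055)]
  (array([ 0.59114889, -0.34388226, -0.40728252]), np.float64(0.027921111361356235))
  (array([ 0.57548513, -0.34158689, -0.33872579]), np.float64(0.21916263430769686))
  (array([ 0.5908187 , -0.34442952, -0.35317995]), np.float64(0.2568029194506437))
tray [[0.51572195 0.39431523 0.02      ]
 [0.52312978 0.27320698 0.02      ]
 [0.37826363 0.2630003  0.02      ]
 [0.36874201 0.38150152 0.02      ]]
gate [[ 0.49764183  0.07940273  0.056     ]
 [ 0.50125802 -0.21604182  0.056     ]
 [ 0.44601595 -0.21537842  0.056     ]
 [ 0.44240434  0.07884122  0.056     ]]
runner outer [[ 0.60475587  0.08649697  0.056     ]
 [ 0.60837986 -0.21959934  0.056     ]
 [ 0.41353232 -0.22012169  0.056     ]
 [ 0.40991796  0.08434716  0.056     ]]
grip [[ 0.47841901 -0.03715487  0.09      ]
 [ 0.479577   -0.09767735  0.09      ]
 [ 0.46135571 -0.0973787   0.09      ]
 [ 0.46133608 -0.03703196  0.09      ]] knob [[0.47024993 0.1053434  0.092     ]]
```

The crop gives the case origin near (0.4716,-0.068) with yaw about 0.012. The gate grip is at crop (395,198), the knob at (243,198), and the figure in pocket 4 has its hat towards +x.

```bash
cat >> h.py <<'E'
CO=np.array([.4716,-.0680]); CY=.012
def case(x,y): c,s=np.cos(CY),np.sin(CY); return CO+[c*x-s*y,s*x+c*y]
def plan(*wps,mm=45,rad=.16,start=None):
    """waypoints (x,y,z,yaw) tool down -> text rows"""
    s=readout.get_state(); p=s["tcp_pos"]; M=R.from_euler("xyz",s["ee_rot"])
    print("now",p.round(4),s["ee_rot"].round(4),"q",s["joint_pos"].round(2))
    for w in wps:
        tp=np.array(w[:3]); tM=R.from_euler("xyz",[np.pi,0,w[3]]); rel=(M.inv()*tM).as_rotvec()
        n=int(max(np.ceil(np.linalg.norm(tp-p)*1000/mm),np.ceil(np.linalg.norm(rel)/rad),1)); rows=[]
        for k in range(n):
            d=M.inv().apply(tp-p)/(n-k)*1000; a=(M.inv()*tM).as_rotvec()/(n-k)
            d=d.round(1); a=a.round(3); rows.append(" ".join(f"{v:g}" for v in [*d,*a]))
            p=p+M.apply(d)/1000; M=M*R.from_rotvec(a)
        print(n,"; ".join(rows))
E
python3 - <<'E'
from h import *
y=np.pi/2+CY
plan((.42,-.3,.22,.9),(.470,.105,.15,y),(.470,.105,.080,y))
E
```

```text
now [ 0.1402 -0.5315  0.2308] [-3.1404  0.      0.2579] q [ 1.27  0.31  0.01  1.51 -0.    1.32 -0.03]
9 36.6 -16.9 1.2 -0 -0 -0.071; 37.7 -14.3 1.2 -0 -0 -0.071; 38.7 -11.6 1.2 -0 -0 -0.071; 39.4 -8.8 1.2 -0 -0 -0.072; 39.9 -6 1.2 -0 -0 -0.071; 40.2 -3.1 1.2 -0 -0 -0.072; 40.4 -0.2 1.2 -0 -0 -0.071; 40.3 2.6 1.3 -0.001 -0 -0.072; 39.9 5.6 1.2 0 -0.001 -0.071
10 34.8 -21.3 7 -0 0 -0.068; 36.2 -18.8 7 -0 0 -0.068; 37.4 -16.3 7 -0 0 -0.068; 38.4 -13.8 7 -0 0 -0.068; 39.3 -11.1 7 -0 0 -0.068; 39.9 -8.4 7 -0 0 -0.069; 40.4 -5.7 7 -0 0 -0.068; 40.7 -2.9 7 -0 0 -0.069; 40.9 -0.1 6.9 -0 0 -0.068; 40.7 2.7 7 -0 0 -0.069
2 0 0 35 -0 0 0; 0 0 35 -0 0 0
```

Emit:
play_rows:
  plan: "37 -17 1 0 0 -0.071; 38 -14 1 0 0 -0.071; 39 -12 1 0 0 -0.071; 39 -9 1 0 0 -0.072; 40 -6 1 0 0 -0.071; 40 -3 1 0 0 -0.072; 40 0 1 0 0 -0.071; 40 3 1 0 0 -0.072; 40 6 1 0 0 -0.071"
  grip: 0.2

```text
t: 1.38
tcp_pos: [0.4215, -0.3004, 0.2222]
ee_rot: [3.141, 0.0, 0.902]
contact_force: [0.3, 0.0, -0.5]
width: 0.0515
gripper_force: 0.0
```

Emit:
play_rows:
  plan: "35 -21 7 0 0 -0.068; 36 -19 7 0 0 -0.068; 37 -16 7 0 0 -0.068; 38 -14 7 0 0 -0.068; 39 -11 7 0 0 -0.068; 40 -8 7 0 0 -0.069; 40 -6 7 0 0 -0.068; 41 -3 7 0 0 -0.069; 41 0 7 0 0 -0.068; 41 3 7 0 0 -0.069; 0 0 0 0 0 0; 0 0 0 0 0 0"

```text
t: 2.88
tcp_pos: [0.4709, 0.1022, 0.1521]
ee_rot: [-3.141, 0.001, 1.582]
contact_force: [0.1, -0.3, -0.0]
width: 0.0516
gripper_force: 0.0
```

```bash
python3 - <<'E'
from h import *
y=np.pi/2+CY
plan((.470,.105,.080,y))
d=wrist(); cv2.imwrite("pics/w1.png",d["img"]); print(d["mount"],d["fx"],d["cx"],d["cy"]); print(wproj(d,[[.470,.105,.092],[*CO,.09],[*case(-.028,-.148),.056],[*case(.028,.148),.056],[*case(0,.221),.056]]).round())
E
```

```text
now [0.4709 0.1022 0.1521] [-3.1412e+00  1.0000e-03  1.5822e+00] q [ 0.28  0.3  -0.65  1.79  0.2   1.11 -0.42]
2 1.4 -0.4 36.1 -0 0 -0; 1.4 -0.4 36 -0 0.001 -0.001
[[ 3.04626444e-04 -9.65226820e-01 -2.61413642e-01  6.52081340e-02]
 [ 9.99999748e-01  1.26550480e-04  6.98037211e-04 -9.38578777e-04]
 [-6.40682216e-04 -2.61413789e-01  9.65226616e-01 -1.41928709e-01]
 [ 0.00000000e+00  0.00000000e+00  0.00000000e+00  1.00000000e+00]] 325.19226210127806 276.2841376309878 210.28127020361336
[[276. 222.]
 [276. 403.]
 [254. 454.]
 [311. 239.]
 [276. 144.]]
```

View pics/w1.png

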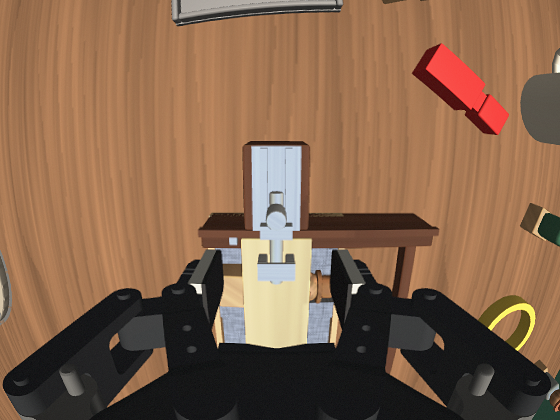

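The wrist view shows the knob top at about (277,216), within about 3 mm of the estimate. The gate edges match.

Emit:
play_rows:
  plan: "2 0 36 0 0 0; 2 0 35 0 0 0; 0 0 0 0 0 0"

```text
t: 3.3
tcp_pos: [0.4686, 0.1046, 0.0792]
ee_rot: [-3.135, 0.002, 1.58]
contact_force: [-0.1, -0.4, 0.9]
width: 0.0514
gripper_force: 0.0
```

Emit:
play_rows:
  plan: "0 0 0 0 0 0; 0 0 0 0 0 0; 0 0 0 0 0 0; 0 0 0 0 0 0; 0 0 0 0 0 0; 0 0 0 0 0 0"
  grip: -1
  newtons: 40

```text
t: 4.05
tcp_pos: [0.4706, 0.107, 0.0829]
ee_rot: [3.142, 0.001, 1.583]
contact_force: [-2.6, -1.8, 5.7]
width: 0.011
gripper_force: 39.0
```

Emit:
play_rows:
  plan: "4 0 -0.2 0 0 0; 4 0 0 0 0 0; 4 0 0 0 0 0; 4 0 0 0 0 0; 4 0 0 0 0 0; 4 0 0 0 0 0; 4 0 0 0 0 0; 4 0 0 0 0 0; 4 0 0 0 0 0; 2 0 0 0 0 0; 0 0 0 0 0 0; 0 0 0 0 0 0"

```text
t: 5.55
tcp_pos: [0.4703, 0.1416, 0.0829]
ee_rot: [-3.141, 0.006, 1.581]
contact_force: [-3.7, -6.2, 8.9]
width: 0.0115
gripper_force: 39.3
```

```bash
python3 - <<'E'
from h import *
d=snapshot("top");s=readout.get_state();print(s["width"],s["gripper_force"],s["contact_force"],s["tcp_pos"])
c=cv2.resize(d["img"][215:285,180:380],None,fx=4,fy=4,interpolation=cv2.INTER_CUBIC);cv2.imwrite("pics/t2.png",c)
E
```

```text
0.011616828816972367 39.28423583507538 [-3.89873308 -5.86805408  8.24110942] [0.47028603 0.14160597 0.08285939]
```

Emit:
play_rows:
  plan: "0 0 0 0 0 0; 0 0 0 0 0 0; 0 0 0 0 0 0; 0 0 -25 0 0 0; 0 0 -30 0 0 0; -50 0 -15 0 0 0; -50 0 0 0 0 0; -50 0 0 0 0 0; 0 0 0 0 0 0; 0 0 0 0 0 0"
  grip: 0.2

```text
t: 6.85
tcp_pos: [0.4723, -0.0042, 0.1515]
ee_rot: [3.141, -0.001, 1.583]
contact_force: [0.6, -0.1, 0.2]
width: 0.0512
gripper_force: 0.0
```

```bash
python3 - <<'E'
from h import *
y=np.pi/2+CY
plan((*case(0,0),.11,y),(*case(0,0),.067,y))
d=wrist(); cv2.imwrite("pics/w2.png",d["img"]); print(wproj(d,[[.470,.107,.092],[.470,.143,.092],[*CO,.09]]).round())
E
```

```text
now [ 0.4723 -0.0042  0.1515] [ 3.1414e+00 -1.1000e-03  1.5830e+00] q [ 0.48  0.27 -0.6   1.82  0.17  1.1  -0.17]
2 -31.9 -0.7 20.7 0 -0.001 0; -31.9 -0.8 20.8 0 -0 0
1 -0 0 43 0 -0 0
[[276.  51.]
 [277.  -1.]
 [275. 308.]]
```

View pics/w2.png

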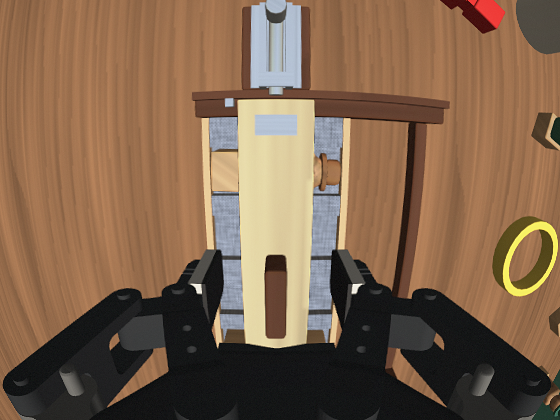

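The bolt is drawn: the knob is at (277,5) and the keeper on the gate is empty. Next, grip the gate block.

Emit:
play_rows:
  plan: "-32 -1 21 0 0 0; -32 -1 21 0 0 0; 0 0 22 0 0 0; 0 0 21 0 0 0; 0 0 0 0 0 0; 0 0 0 0 0 0"

```text
t: 7.65
tcp_pos: [0.4718, -0.0677, 0.0672]
ee_rot: [3.14, -0.0, 1.585]
contact_force: [0.2, 0.1, 0.0]
width: 0.0511
gripper_force: 0.0
```

Emit:
play_rows:
  plan: "0 0 0 0 0 0; 0 0 0 0 0 0; 0 0 0 0 0 0; 0 0 0 0 0 0; 0 0 0 0 0 0; 0 0 0 0 0 0"
  grip: -1

```text
t: 8.4
tcp_pos: [0.4723, -0.0689, 0.0674]
ee_rot: [3.139, 0.0, 1.583]
contact_force: [1.7, 0.7, 6.0]
width: 0.0154
gripper_force: 45.2
```

Emit:
play_rows:
  plan: "0 6 0 0 0 0; 0 9 0 0 0 0; 0 9 0 0 0 0; 0 9 0 0 0 0; 0 9 0 0 0 0; 0 9 0 0 0 0; 0 9 0 0 0 0; 0 9 0 0 0 0; 0 9 0 0 0 0; 0 9 0 0 0 0; 0 9 0 0 0 0; 0 0 0 0 0 0"

```text
t: 9.9
tcp_pos: [0.5673, -0.0679, 0.0675]
ee_rot: [3.141, 0.001, 1.583]
contact_force: [-0.1, -0.0, 6.3]
width: 0.0153
gripper_force: 45.4
```

Emit:
play_rows:
  plan: "0 2 0 0 0 0; 0 1 0 0 0 0; 0 0 0 0 0 0"

```text
t: 10.28
tcp_pos: [0.5673, -0.0679, 0.0674]
ee_rot: [-3.136, 0.001, 1.583]
contact_force: [-6.7, 0.4, 12.3]
width: 0.0151
gripper_force: 46.2
```

Emit:
play_rows:
  plan: "0 0 0 0 0 0; 0 0 0 0 0 0; 0 0 0 0 0 0; 0 0 -30 0 0 0; 0 0 -45 0 0 0; 0 -45 -45 0 0 0; 0 -45 -30 0 0 0; 0 -45 0 0 0 0; 0 -20 0 0 0 0; 0 0 0 0 0 0; 0 0 0 0 0 0"
  grip: 1

```text
t: 11.65
tcp_pos: [0.4167, -0.0696, 0.2158]
ee_rot: [3.141, -0.0, 1.583]
contact_force: [0.5, 0.5, 0.7]
width: 0.0852
gripper_force: 0.0
```

```bash
python3 - <<'E'
from h import *
print(readout.get_state()["tcp_pos"])
d=wrist(); cv2.imwrite("pics/w3.png",d["img"]); t=snapshot("top")
c=cv2.resize(t["img"][185:280,235:375],(784,532),interpolation=cv2.INTER_CUBIC);cv2.imwrite("pics/t3.png",c)
E
```

```text
[ 0.41666512 -0.06960199  0.21577673]
```

View pics/w3.png

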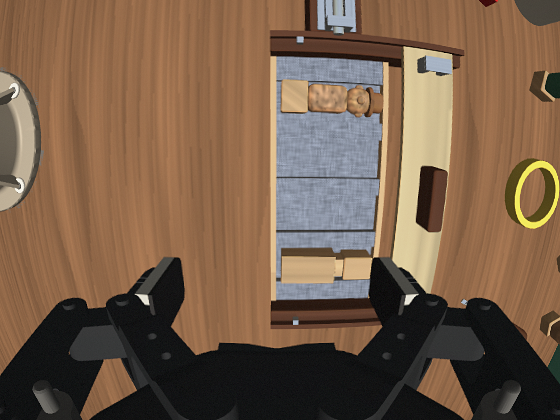

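```bash
cat >> h.py <<'E'
def tocase(P): 
    c,s=np.cos(CY),np.sin(CY); return (P[:,:2]-CO)@np.array([[c,-s],[s,c]])
E
python3 - <<'E'
from h import *
d=wrist()
print("fig top",tocase(wray(d,[(281,80),(281,112),(308,82),(308,112),(347,85),(347,112)],.043)).round(4))
print("hat",tocase(wray(d,[(382,89),(382,114)],.030)).round(4))
print("old",tocase(wray(d,[(281,255),(281,283),(335,283),(343,279),(371,252),(371,278)],.042)).round(4))
print("case ref",tocase(wray(d,[(271,44),(271,320)],.056)).round(4))
E
```

```text
fig top [[-0.0511  0.1077]
 [-0.0511  0.0765]
 [-0.0253  0.1062]
 [-0.0252  0.0768]
 [ 0.0127  0.1048]
 [ 0.0129  0.0781]]
hat [[0.0528 0.1048]
 [0.0532 0.0786]]
old [[-0.0505 -0.0695]
 [-0.0502 -0.1029]
 [ 0.0094 -0.1038]
 [ 0.018  -0.0991]
 [ 0.0468 -0.0674]
 [ 0.0504 -0.0991]]
case ref [[-0.0605  0.1406]
 [-0.0612 -0.1425]]
```

Gate open. The figure is in pocket 4 (foot at (281,96), hat at (382,101)), centred at about case (0.001,0.0915). The old blank is well seated in pocket 1.

```bash
python3 - <<'E'
from h import *
y=np.pi+CY; g=case(-.007,.0915)
plan((*g,.15,y),(*g,.06,y),(*g,.025,y),rad=.15)
E
```

```text
now [ 0.4167 -0.0694  0.2155] [ 3.1414e+00 -9.0000e-04  1.5835e+00] q [ 0.66  0.09 -0.57  1.84  0.05  1.23  0.09]
11 8.4 4.4 6 0 -0 -0.143; 7.7 5.5 6 0 -0 -0.143; 6.8 6.5 6 0 -0 -0.143; 5.8 7.5 6 0 -0 -0.143; 4.7 8.2 5.9 0 -0 -0.143; 3.5 8.8 6 0 -0 -0.143; 2.2 9.2 5.9 0 -0 -0.142; 0.8 9.4 6 0 -0 -0.143; -0.5 9.4 5.9 0 -0 -0.142; -1.8 9.2 6 0 0 -0.143; -3.2 8.9 5.9 0.001 0 -0.142
3 0 0 30 -0 0 -0; 0 0 30 -0 0 -0; 0.1 0 30 -0 0 -0
1 -0 0 35 -0 0 -0
```

Emit:
play_rows:
  plan: "8 4 6 0 0 -0.143; 8 6 6 0 0 -0.143; 7 6 6 0 0 -0.143; 6 8 6 0 0 -0.143; 5 8 6 0 0 -0.143; 4 9 6 0 0 -0.143; 2 9 6 0 0 -0.142; 1 9 6 0 0 -0.143; -1 9 6 0 0 -0.142; -2 9 6 0 0 -0.143; -3 9 6 0 0 -0.142; 0 0 0 0 0 0"
  grip: 0.03

```text
t: 13.3
tcp_pos: [0.4622, 0.024, 0.1491]
ee_rot: [3.14, -0.001, -3.13]
contact_force: [-0.2, -0.7, 0.7]
width: 0.0437
gripper_force: 0.0
```

```bash
python3 - <<'E'
from h import *
y=np.pi+CY; g=case(-.007,.0915)
plan((*g,.06,y),(*g,.025,y),rad=.15)
d=wrist(); cv2.imwrite("pics/w4.png",d["img"]); print(wproj(d,[[*g,.042],[*case(-.051,.0765),.044],[*case(-.051,.1077),.044]]).round(),readout.get_state()["width"])
E
```

```text
now [0.4622 0.024  0.1491] [ 3.1397e+00 -1.2000e-03 -3.1301e+00] q [ 0.59  0.3  -0.82  1.84  0.24  1.11  1.27]
2 -0.7 -0.4 44.5 0.001 -0.001 -0; -0.7 -0.3 44.6 0.001 -0 -0.001
1 0 -0 35 -0 -0 0
[[276. 211.]
 [257. 156.]
 [298. 156.]] 0.04391126748096402
```

View pics/w4.png

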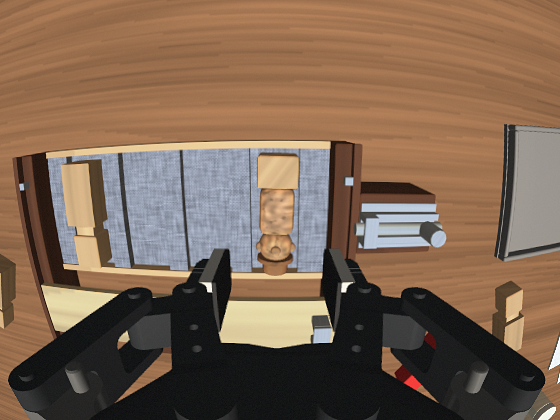

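The view matches the prediction: foot edge at (257–299,155). Descend and grip.

Emit:
play_rows:
  plan: "-1 0 45 0 0 0; 0 0 44 0 0 0; 0 0 18 0 0 0; 0 0 17 0 0 0; 0 0 0 0 0 0; 0 0 0 0 0 0"

```text
t: 14.1
tcp_pos: [0.4639, 0.023, 0.0265]
ee_rot: [-3.142, 0.002, -3.131]
contact_force: [-0.0, -0.5, -0.5]
width: 0.044
gripper_force: 0.0
```

Emit:
play_rows:
  plan: "0 0 0 0 0 0; 0 0 0 0 0 0; 0 0 0 0 0 0; 0 0 0 0 0 0; 0 0 0 0 0 0; 0 0 0 0 0 0"
  grip: -1
  newtons: 60

```text
t: 14.85
tcp_pos: [0.4642, 0.0231, 0.0269]
ee_rot: [-3.141, 0.003, -3.13]
contact_force: [-1.1, 0.2, 7.8]
width: 0.0261
gripper_force: 60.5
```

Emit:
play_rows:
  plan: "0 0 -15 0 0 0; 0 0 -30 0 0 0; 0 0 -30 0 0 0; 0 0 -30 0 0 0; 0 0 0 0 0 0"

```text
t: 15.48
tcp_pos: [0.4649, 0.0233, 0.1334]
ee_rot: [-3.141, 0.006, -3.13]
contact_force: [-0.3, 0.3, -1.3]
width: 0.0263
gripper_force: 65.1
```

```bash
python3 - <<'E'
from h import *
T=np.array([.4465,.3280]); ty=.07; g=T+.008*-np.array([np.cos(ty),np.sin(ty)]); y=np.pi+ty
plan((*g,.13,y),(*g,.06,y),(*g,.020,y),mm=30,rad=.15)
E
```

```text
now [0.4649 0.0233 0.1334] [-3.1411  0.0059 -3.1305] q [ 0.59  0.32 -0.82  1.86  0.27  1.07  1.25]
11 2.1 27.7 0.3 -0 0.001 -0.005; 2 27.7 0.3 -0 0 -0.005; 1.8 27.7 0.3 -0 0.001 -0.005; 1.7 27.7 0.3 -0 0 -0.005; 1.5 27.7 0.3 -0 0.001 -0.006; 1.4 27.7 0.3 -0 0 -0.005; 1.2 27.7 0.3 -0 0.001 -0.006; 1.1 27.7 0.3 -0 0 -0.005; 0.9 27.8 0.3 -0 0.001 -0.006; 0.8 27.7 0.2 -0 0 -0.005; 0.6 27.8 0.3 -0.001 0.001 -0.006
3 -0 -0 23.3 0 -0 0; -0 -0 23.3 0 -0 0; -0 -0.1 23.4 0 -0 0
2 -0 0 20 0 -0 0; -0 0 20 0 -0 0
```

Emit:
play_rows:
  plan: "2 28 0 0 0.001 -0.005; 2 28 0 0 0 -0.005; 2 28 0 0 0.001 -0.005; 2 28 0 0 0 -0.005; 2 28 0 0 0.001 -0.006; 1 28 0 0 0 -0.005; 1 28 0 0 0.001 -0.006; 1 28 0 0 0 -0.005; 1 28 0 0 0.001 -0.006; 1 27 0 0 0 -0.005; 0 26 0 0 0 -0.006; 0 0 0 0 0 0"

```text
t: 16.98
tcp_pos: [0.4348, 0.3293, 0.1301]
ee_rot: [3.14, -0.007, -3.067]
contact_force: [-0.6, -1.1, -0.1]
width: 0.026
gripper_force: 65.1
```

```bash
python3 - <<'E'
from h import *
T=np.array([.4465,.3280]); ty=.07; g=T+.008*-np.array([np.cos(ty),np.sin(ty)]); y=np.pi+ty
plan((*g,.06,y),(*g,.0215,y),mm=30,rad=.15)
d=wrist(); cv2.imwrite("pics/w5.png",d["img"]); s=readout.get_state();print(s["width"],s["gripper_force"])
a=[np.cos(ty),np.sin(ty)];b=[-np.sin(ty),np.cos(ty)]
print(wproj(d,[[*(T+np.dot(x,a)+np.dot(v,b)),.02] for x in(-.075,.075) for v in(-.06,.06)]).round())
E
```

```text
now [0.4348 0.3293 0.1301] [ 3.1403 -0.0071 -3.0669] q [-0.08  0.52 -0.84  1.65  0.4   1.17  0.63]
3 -1.4 -0.7 23.3 0 -0.002 0.002; -1.3 -0.7 23.4 0.001 -0.003 0.001; -1.2 -0.8 23.4 0 -0.002 0.002
2 -0 0 19.2 0 -0 -0; -0.1 0 19.3 0 -0 -0
0.02629872597721821 65.10692596435547
[[198. 131.]
 [352. 132.]
 [208. 302.]
 [340. 302.]]
```

View pics/w5.png

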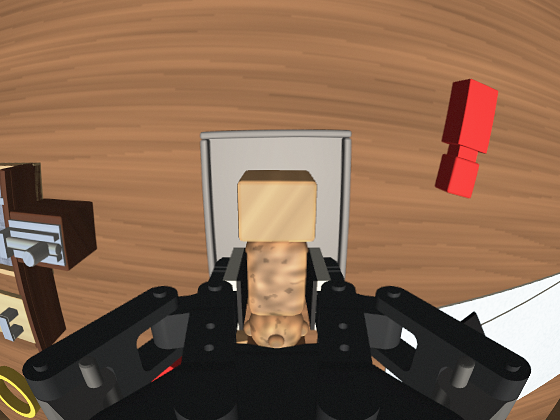

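The figure is held over the tray. The tray's near edge is at (201–351,131) as predicted. Lower it now.

Emit:
play_rows:
  plan: "-1 -1 23 0 -0.002 0.002; -1 -1 23 0 -0.003 0.001; -1 0 24 0 -0.002 0.002; 0 0 19 0 0 0; 0 0 18 0 0 0; 0 0 0 0 0 0; 0 0 0 0 0 0"

```text
t: 17.9
tcp_pos: [0.4397, 0.3257, 0.024]
ee_rot: [3.141, 0.002, -3.076]
contact_force: [0.0, -0.8, -1.5]
width: 0.0263
gripper_force: 65.2
```

Emit:
play_rows:
  plan: "0 0 0 0 0 0; 0 0 0 0 0 0; 0 0 0 0 0 0; 0 0 0 0 0 0; 0 0 -20 0 0 0; 0 0 -30 0 0 0; 0 0 -40 0 0 0; 0 0 -40 0 0 0; 0 0 -30 0 0 0; 0 0 0 0 0 0; 0 0 0 0 0 0"
  grip: 0.1

```text
t: 19.27
tcp_pos: [0.439, 0.325, 0.1836]
ee_rot: [-3.141, 0.002, -3.076]
contact_force: [-0.0, 0.3, 0.0]
width: 0.047
gripper_force: 0.0
```

```bash
python3 - <<'E'
from h import *
w=wrist();cv2.imwrite("pics/w6.png",w["img"]);t=snapshot("top");cv2.imwrite("pics/t6.png",t["img"])
p0=[.6129,.3227,-2.786]
print(fit([(t,pale(t),win(t,[*p0[:2],.016],22))],BL,p0)); print(wproj(w,[[*p0[:2],.032]]))
plan((.56,.29,.25,-2.786))
E
```

```text
(array([ 0.61417933,  0.32317754, -2.77331455]), np.float64(0.030078005598609563))
[[264.96831829 347.0362015 ]]
now [0.4387 0.3246 0.1825] [-3.1402e+00 -1.0000e-04 -3.0763e+00] q [-0.06  0.46 -0.86  1.58  0.36  1.27  0.66]
4 -29.7 -10.6 -16.9 -0 -0 -0.073; -28.8 -12.8 -16.8 -0 -0 -0.072; -27.8 -14.8 -16.9 -0.001 -0 -0.073; -26.7 -16.8 -16.8 -0 -0 -0.072
```

View pics/w6.png

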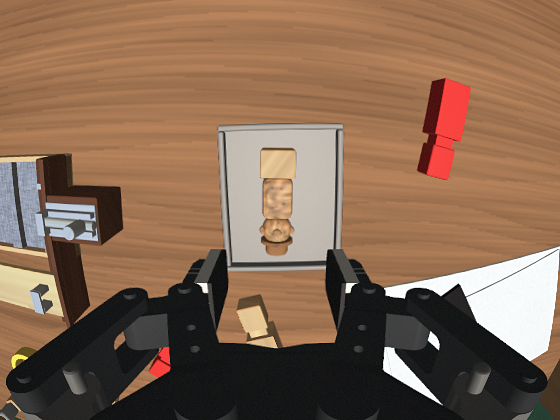

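The figure lies flat in the tray (foot at (278,163), hat at (277,245)). Blank A is partly visible at (255,320). Move to view it.

```bash
python3 - <<'E'
from h import *
plan((.645,.335,.19,-2.786+2*np.pi))
E
```

```text
now [0.4387 0.3246 0.1825] [-3.1402e+00 -1.0000e-04 -3.0763e+00] q [-0.06  0.46 -0.86  1.58  0.36  1.27  0.66]
5 -41.3 -0.6 -1.5 -0 -0 -0.058; -41.2 -3 -1.5 -0 -0 -0.058; -40.9 -5.4 -1.5 -0 -0 -0.058; -40.6 -7.8 -1.5 -0.001 -0 -0.058; -40.1 -10.1 -1.5 -0 -0 -0.058
```

Emit:
play_rows:
  plan: "-41 -1 -2 0 0 -0.058; -41 -3 -2 0 0 -0.058; -41 -5 -2 0 0 -0.058; -41 -8 -1 0 0 -0.058; -40 -10 -1 0 0 -0.058; 0 0 0 0 0 0; 0 0 0 0 0 0"
  grip: 0.4

```text
t: 20.25
tcp_pos: [0.6441, 0.3361, 0.1906]
ee_rot: [3.141, -0.001, -2.785]
contact_force: [0.1, 0.6, -0.2]
width: 0.0601
gripper_force: 0.0
```

```bash
cat >> h.py <<'E'
_p=proj
def proj(d,P): return wproj(d,np.array(P,float).reshape(-1,3)) if "T" in d else _p(d,P)
E
python3 - <<'E'
from h import *
w=wrist();cv2.imwrite("pics/w7.png",w["img"])
p0=[.6135,.3230,-2.78]
W=win(w,[*p0[:2],.016],75); m=pale(w); print(W)
p,f=fit([(w,m,W)],BL,p0); print(p,f)
k=boxmask(w,p,BL,win=W); v=w["img"][W[1]:W[3],W[0]:W[2]].copy()
o=v.copy(); cs,_=cv2.findContours((k>.5).astype(np.uint8),0,2); cv2.drawContours(o,cs,-1,(0,0,255),1)
mm=np.dstack([m[W[1]:W[3],W[0]:W[2]]*255]*3).astype(np.uint8)
cv2.imwrite("pics/o7.png",cv2.resize(np.hstack([o,mm]),None,fx=2.6,fy=2.6))
plan((*(p[:2]-.010*np.array([np.cos(p[2]),np.sin(p[2])])),.08,p[2]),(*(p[:2]-.010*np.array([np.cos(p[2]),np.sin(p[2])])),.012,p[2]))
E
```

```text
[200, 84, 350, 234]
[ 0.61053757  0.28950754 -2.17277935] 0.8030731127344185
now [0.6438 0.3364 0.1914] [-3.1416e+00 -3.0000e-04 -2.7844e+00] q [-0.16  0.83 -0.8   0.95  0.56  1.54  1.14]
4 9.8 -6.6 27.9 0 -0 -0.153; 10.8 -5.1 27.8 0 -0 -0.153; 11.4 -3.3 27.9 0 -0 -0.153; 11.7 -1.6 27.8 0 -0 -0.153
2 0 -0 34 0 -0 0; 0 -0 34 0 -0 0
```

View pics/o7.png

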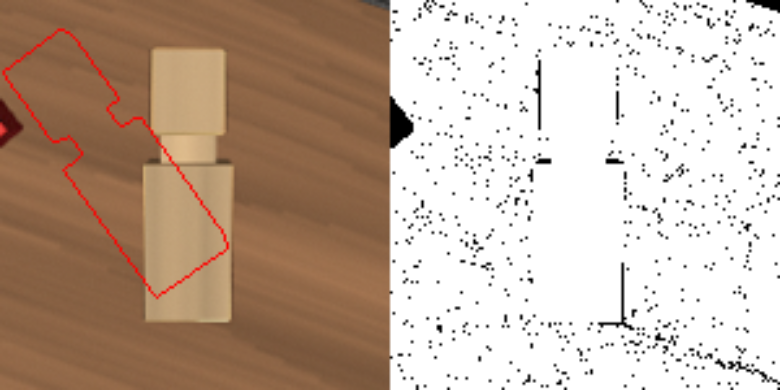

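The mask let the bench through (blank at crop (145–232, 47–322), nearly vertical). I'll fit again with a brightness threshold.

```bash
cat >> h.py <<'E'
def bright(d,W):
    g=d["img"].astype(float); v=g[...,1].clip(0,255).astype(np.uint8)  # green separates pale wood from bench
    s=v[W[1]:W[3],W[0]:W[2]]; th,_=cv2.threshold(s,0,255,cv2.THRESH_OTSU); m=(v>th)&(g[...,2]<1.6*g[...,1]); return m.astype(float)
def look(p0,r=75,name=None,z0=0.):
    w=wrist(); B=[(a,b,(c[0]+z0,c[1]+z0)) for a,b,c in BL]
    W=win(w,[*p0[:2],.016+z0],r); m=bright(w,W); p,f=fit([(w,m,W)],B,p0); print("blank",p.round(4),"cost",round(f,4),"mask",round(m[W[1]:W[3],W[0]:W[2]].mean(),3))
    if name:
        k=boxmask(w,p,B,win=W); o=w["img"][W[1]:W[3],W[0]:W[2]].copy(); cs,_=cv2.findContours((k>.5).astype(np.uint8),0,2); cv2.drawContours(o,cs,-1,(0,0,255),1)
        cv2.imwrite(f"pics/{name}.png",cv2.resize(o,None,fx=2.6,fy=2.6))
    return p
def grasp(p): return p[:2]-.010*np.array([np.cos(p[2]),np.sin(p[2])])
E
python3 - <<'E'
from h import *
p=look([.6135,.3230,-2.78]); g=grasp(p)
w=wrist(); print(wray(w,[(255.8,208),(289.2,208),(255.8,147),(289.2,147)],.032)[:,:2].mean(0)) # mean of thick top = centre -0.021
plan((*g,.08,p[2]),(*g,.012,p[2]))
E
```

```text
blank [ 0.6099  0.3183 -2.7886] cost 0.0065 mask 0.142
[0.62970963 0.32665536]
now [0.6441 0.3363 0.1925] [-3.1411e+00  1.4000e-03 -2.7843e+00] q [-0.16  0.83 -0.8   0.95  0.56  1.54  1.14]
3 9.5 -1.6 37.5 -0 0 0.001; 9.5 -1.6 37.5 -0 0.001 0.002; 9.4 -1.7 37.4 -0 0 0.001
2 0 0 34 -0 0 0; 0.1 0 34 -0 0 0
```

Emit:
play_rows:
  plan: "9 -2 37 0 0 0.001; 9 -2 37 0 0.001 0.002; 10 -1 37 0 0 0.001; 0 0 34 0 0 0; 0 0 30 0 0 0; 0 0 4 0 0 0; 0 0 0 0 0 0; 0 0 0 0 0 0"

```text
t: 21.4
tcp_pos: [0.6222, 0.3224, 0.0154]
ee_rot: [3.141, 0.004, -2.79]
contact_force: [-0.7, 0.2, 1.0]
width: 0.0598
gripper_force: 0.0
```

Emit:
play_rows:
  plan: "0 0 0 0 0 0; 0 0 0 0 0 0; 0 0 0 0 0 0; 0 0 0 0 0 0; 0 0 0 0 0 0; 0 0 0 0 0 0"
  grip: -1

```text
t: 22.15
tcp_pos: [0.622, 0.322, 0.0145]
ee_rot: [3.141, 0.003, -2.791]
contact_force: [-0.2, -0.7, 5.6]
width: 0.0307
gripper_force: 62.3
```

Emit:
play_rows:
  plan: "0 0 -20 0 0 0; 0 0 -35 0 0 0; 0 0 -35 0 0 0; 0 0 -40 0 0 0; 0 0 0 0 0 0; 0 0 0 0 0 0"

```text
t: 22.9
tcp_pos: [0.6207, 0.321, 0.1428]
ee_rot: [-3.141, 0.0, -2.79]
contact_force: [0.3, -0.0, -0.6]
width: 0.0307
gripper_force: 61.7
```

```bash
python3 - <<'E'
from h import *
y=np.pi+CY
# head towards -x in the case: grip point at case x=+.010
g=case(.010,.030)
plan((.55,.16,.15,3.3),(*g,.13,y),(*g,.06,y),mm=32,rad=.12)
E
```

```text
now [0.6207 0.321  0.1428] [-3.1406e+00  1.0000e-04 -2.7901e+00] q [-0.1   0.8  -0.81  1.14  0.56  1.4   1.09]
6 20.3 -21.1 -1.2 -0 0 0.032; 19.6 -21.8 -1.2 -0 0 0.032; 18.9 -22.4 -1.2 -0 0 0.032; 18.2 -23 -1.2 -0 0 0.032; 17.5 -23.6 -1.2 -0.001 0 0.033; 16.6 -24.1 -1.1 -0 0 0.032
7 14.2 -26.4 2.8 0 0 0.021; 13.6 -26.6 2.9 0 0 0.021; 13 -26.9 2.8 0 0 0.021; 12.5 -27.2 2.9 0 0 0.021; 11.9 -27.5 2.8 0 0 0.021; 11.3 -27.7 2.9 0 0 0.021; 10.8 -27.9 2.8 0 0 0.021
3 -0 -0 23.3 0 0 -0; -0 -0 23.4 0 0 -0; -0 -0 23.3 0 0 -0
```

Emit:
play_rows:
  plan: "20 -21 -1 0 0 0.032; 20 -22 -1 0 0 0.032; 19 -22 -1 0 0 0.032; 18 -23 -1 0 0 0.032; 18 -24 -1 0 0 0.033; 17 -24 -1 0 0 0.032; 0 0 0 0 0 0"

```text
t: 23.78
tcp_pos: [0.5484, 0.156, 0.1471]
ee_rot: [-3.138, -0.003, -2.987]
contact_force: [1.3, 0.0, -0.6]
width: 0.0305
gripper_force: 61.7
```

Emit:
play_rows:
  plan: "14 -26 3 0 0 0.021; 14 -27 3 0 0 0.021; 13 -27 3 0 0 0.021; 12 -27 3 0 0 0.021; 12 -27 3 0 0 0.021; 11 -28 3 0 0 0.021; 8 -28 2 0 0 0.021; 0 0 0 0 0 0; 0 0 0 0 0 0"

```text
t: 24.9
tcp_pos: [0.484, -0.0358, 0.1287]
ee_rot: [3.14, 0.001, -3.129]
contact_force: [0.5, 0.7, -0.5]
width: 0.0306
gripper_force: 61.7
```

```bash
python3 - <<'E'
from h import *
y=np.pi+CY; g=case(.0127,.030)
s=readout.get_state();print(s["width"],s["gripper_force"])
plan((*g,.06,y),(*g,.0275,y),mm=30,rad=.12)
w=wrist();cv2.imwrite("pics/w8.png",w["img"])
E
```

```text
0.03061067778173415 61.724427938461304
now [ 0.484  -0.0358  0.1287] [ 3.1399e+00  8.0000e-04 -3.1286e+00] q [ 0.71  0.39 -0.85  1.81  0.32  1.09  1.33]
3 0.1 -0.7 22.9 0.001 0 0; 0 -0.7 22.9 0 0 0.001; 0 -0.7 22.9 0.001 0.001 0
2 0 -0 16.2 -0 -0 0; 0 -0 16.3 -0 -0 0
```

View pics/w8.png

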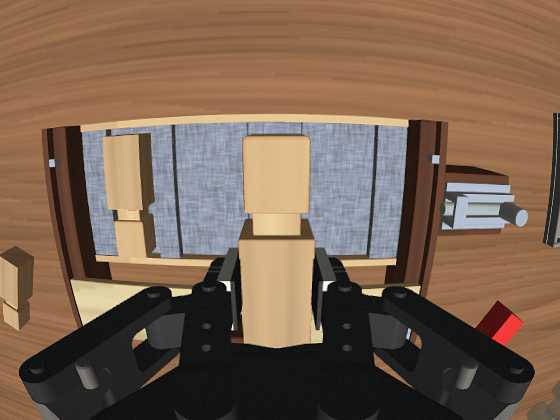

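The blank is held straight over pocket 3, centred at about (277,185). Lower and release with a small opening so the fingers clear the ribs.

Emit:
play_rows:
  plan: "0 -1 23 0.001 0 0; 0 -1 23 0 0 0.001; 0 0 23 0.001 0 0; 0 0 16 0 0 0; 0 0 16 0 0 0; 0 0 1 0 0 0; 0 0 0 0 0 0; 0 0 0 0 0 0"

```text
t: 25.95
tcp_pos: [0.4843, -0.0395, 0.0274]
ee_rot: [-3.139, 0.002, -3.131]
contact_force: [0.4, -0.2, -0.5]
width: 0.0306
gripper_force: 62.4
```

Emit:
play_rows:
  plan: "0 0 0 0 0 0; 0 0 0 0 0 0; 0 0 0 0 0 0; 0 0 0 0 0 0; 0 0 -20 0 0 0; 0 0 -40 0 0 0; 0 0 -40 0 0 0; 0 0 -40 0 0 0; 0 0 0 0 0 0; 0 0 0 0 0 0"
  grip: 0.1

```text
t: 27.2
tcp_pos: [0.4832, -0.0394, 0.1663]
ee_rot: [-3.139, -0.0, -3.131]
contact_force: [-0.7, 0.1, -0.4]
width: 0.0471
gripper_force: 0.0
```

```bash
python3 - <<'E'
from h import *
p=look([*case(0,.03),np.pi+CY],z0=.012,name="o9"); print(tocase(p[None,:2]),p[2]-np.pi-CY)
t=snapshot("top")
for q in ([.591,-.344,-.41],):
    W=win(t,[*q[:2],.016],24); p,f=fit([(t,bright(t,W),W)],BL,q); print(p,f)
g=p[:2]-.035*np.array([np.cos(p[2]),np.sin(p[2])])
# tool yaw = p yaw+pi: tool +x toward -blank x ; stand so that blank is on +tool-x side
yt=p[2]+np.pi; v=p[:2]-.04*np.array([np.cos(yt),np.sin(yt)])
plan((*v,.19,yt),mm=40)
E
```

```text
blank [ 0.4747 -0.0389  3.1369] cost 0.6758 mask 0.853
[[0.00345272 0.02910896]] -0.01666109926045144
[ 0.59214895 -0.34513764 -0.43885811] 0.047157450126019906
now [ 0.4827 -0.0394  0.1656] [-3.1398e+00 -1.9000e-03 -3.1313e+00] q [ 0.74  0.34 -0.87  1.76  0.29  1.17  1.36]
9 -15.8 -36 -2.7 -0 -0 0.05; -17.6 -35.2 -2.7 -0 -0 0.05; -19.3 -34.3 -2.7 -0 -0 0.05; -21 -33.3 -2.7 -0 -0 0.05; -22.7 -32.2 -2.7 -0 -0 0.05; -24.2 -31 -2.7 -0.001 -0 0.05; -25.8 -29.7 -2.7 -0 -0 0.05; -27.2 -28.4 -2.7 -0.001 -0.001 0.05; -28.6 -27 -2.6 -0 -0 0.049
```

Emit:
play_rows:
  plan: "-16 -36 -3 0 0 0.05; -18 -35 -3 0 0 0.05; -19 -34 -3 0 0 0.05; -21 -33 -3 0 0 0.05; -23 -32 -3 0 0 0.05; -24 -31 -3 0 0 0.05; -26 -30 -3 0 0 0.05; -27 -28 -2 0 0 0.05; -29 -27 -2 0 0 0.049; 0 0 0 0 0 0; 0 0 0 0 0 0; 0 0 0 0 0 0"
  grip: 0.4

```text
t: 28.8
tcp_pos: [0.6304, -0.3589, 0.1926]
ee_rot: [-3.141, 0.001, 2.706]
contact_force: [-0.2, 0.6, 0.1]
width: 0.0594
gripper_force: 0.0
```

```bash
python3 - <<'E'
from h import *
p=look([.592,-.345,-.43],name="o10"); g=grasp(p)
plan((*g,.08,p[2]+np.pi),(*g,.013,p[2]+np.pi))
E
```

```text
blank [ 0.5885 -0.343  -0.3817] cost 0.0072 mask 0.142
now [ 0.6304 -0.3593  0.1929] [-3.1407e+00  1.2000e-03  2.7053e+00] q [ 0.77  0.78 -0.61  0.96  0.42  1.5   1.41]
3 18.3 -1.1 37.6 -0 0 -0.018; 18.4 -0.8 37.6 -0 0.001 -0.018; 18.3 -0.5 37.7 -0.001 0 -0.019
2 -0 -0 33.5 0 0 0; -0 -0 33.5 0 0 0
```

View pics/o10.png

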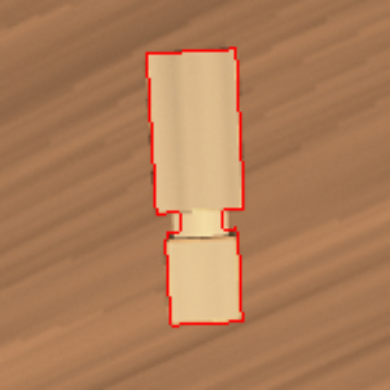

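The fit outline follows blank B exactly. Grip it.

Emit:
play_rows:
  plan: "18 -1 38 0 0 -0.018; 18 -1 38 0 0 -0.018; 19 -1 38 0 0 -0.019; 0 0 33 0 0 0; 0 0 30 0 0 0; 0 0 4 0 0 0; 0 0 0 0 0 0; 0 0 0 0 0 0"

```text
t: 29.85
tcp_pos: [0.5807, -0.3419, 0.0138]
ee_rot: [-3.14, 0.005, 2.758]
contact_force: [-0.4, 0.3, 0.0]
width: 0.0599
gripper_force: 0.0
```

Emit:
play_rows:
  plan: "0 0 0 0 0 0; 0 0 0 0 0 0; 0 0 0 0 0 0; 0 0 0 0 0 0; 0 0 0 0 0 0; 0 0 0 0 0 0"
  grip: -1

```text
t: 30.6
tcp_pos: [0.5802, -0.342, 0.013]
ee_rot: [-3.14, 0.004, 2.758]
contact_force: [0.1, 0.7, 6.6]
width: 0.0309
gripper_force: 62.2
```

Emit:
play_rows:
  plan: "0 0 -20 0 0 0; 0 0 -35 0 0 0; 0 0 -35 0 0 0; 0 0 -40 0 0 0; 0 0 0 0 0 0; 0 0 0 0 0 0"

```text
t: 31.35
tcp_pos: [0.5785, -0.3413, 0.1414]
ee_rot: [-3.14, 0.001, 2.758]
contact_force: [-1.0, -0.4, -0.9]
width: 0.0307
gripper_force: 61.6
```

```bash
python3 - <<'E'
from h import *
y=np.pi+CY; g=case(-.010,-.030)
plan((.53,-.2,.15,2.95),(*g,.13,y),mm=32,rad=.12)
E
```

```text
now [ 0.5785 -0.3413  0.1414] [-3.1398e+00  6.0000e-04  2.7580e+00] q [ 0.86  0.7  -0.64  1.25  0.41  1.32  1.43]
5 19.6 22.6 -1.8 -0 0 -0.038; 18.7 23.3 -1.8 -0 0 -0.039; 17.8 24 -1.8 -0.001 0 -0.038; 16.8 24.6 -1.7 -0 0 -0.039; 15.8 25.3 -1.7 -0.001 0 -0.038
4 21.6 21.8 5 0 0 -0.051; 20.4 22.8 5 0 0 -0.051; 19.2 23.9 5 0 0 -0.051; 18 24.8 4.9 0 0 -0.051
```

Emit:
play_rows:
  plan: "20 23 -2 0 0 -0.038; 19 23 -2 0 0 -0.039; 18 24 -2 0 0 -0.038; 17 25 -2 0 0 -0.039; 16 25 -2 0 0 -0.038; 21 22 5 0 0 -0.051; 20 23 5 0 0 -0.051; 19 24 5 0 0 -0.051; 16 25 5 0 0 -0.051; 0 0 0 0 0 0; 0 0 0 0 0 0"

```text
t: 32.72
tcp_pos: [0.4644, -0.0982, 0.1305]
ee_rot: [-3.139, -0.0, -3.131]
contact_force: [-0.3, -0.0, -0.3]
width: 0.0305
gripper_force: 61.6
```

```bash
python3 - <<'E'
from h import *
y=np.pi+CY; g=case(-.008,-.030)
s=readout.get_state();print(s["width"],s["gripper_force"])
plan((*g,.06,y),(*g,.026,y),mm=30,rad=.12)
E
```

```text
0.0304692542405049 61.56958222389221
now [ 0.4644 -0.0982  0.1305] [-3.1392 -0.     -3.1305] q [ 0.86  0.36 -0.86  1.84  0.31  1.08  1.47]
3 0.2 0.1 23.5 -0.001 -0 -0; 0.1 0.1 23.5 -0.001 -0 -0; 0.2 -0 23.5 -0 -0 -0.001
2 -0 0 17 -0 -0 0; -0 0 17 -0 -0 0
```

Emit:
play_rows:
  plan: "0 0 23 0 0 0; 0 0 24 0 0 0; 0 0 24 0 0 0; 0 0 16 0 0 0; 0 0 17 0 0 0; 0 0 0 0 0 0; 0 0 0 0 0 0; 0 0 0 0 0 0"

```text
t: 33.72
tcp_pos: [0.465, -0.0975, 0.0274]
ee_rot: [-3.139, 0.002, -3.129]
contact_force: [-0.1, 0.2, -0.3]
width: 0.0308
gripper_force: 61.7
```

Emit:
play_rows:
  plan: "0 0 0 0 0 0; 0 0 0 0 0 0; 0 0 0 0 0 0; 0 0 0 0 0 0; 0 0 -20 0 0 0; 0 0 -40 0 0 0; 0 0 -40 0 0 0; 0 0 -40 0 0 0; -40 0 -20 0 0 0; -20 0 0 0 0 0; 0 0 0 0 0 0; 0 0 0 0 0 0"
  grip: 0.1

```text
t: 35.22
tcp_pos: [0.5235, -0.0962, 0.1865]
ee_rot: [-3.14, -0.001, -3.129]
contact_force: [-0.7, -0.4, 0.1]
width: 0.0469
gripper_force: 0.0
```

```bash
python3 - <<'E'
from h import *
w=wrist(); t=snapshot("top")
cv2.imwrite("pics/w11.png",np.hstack([w["img"][100:300,60:460],cv2.resize(t["img"][160:305,135:375],(400,242))[:200]]))
g=w["img"].astype(float); m=((g[...,2]-g[...,0])>45).astype(float)
for nm,y,a in (("p1",-.09,CY),("p2",-.03,CY),("p3",.03,np.pi+CY)):
    B=[(b,c,(e[0]+.012,e[1]+.012)) for b,c,e in BL]
    P=wproj(w,[[*case(x,y+v),.03] for x in(-.05,.05) for v in(-.019,.019)]); W=[int(P[:,0].min()),int(P[:,1].min())-1,int(P[:,0].max()),int(P[:,1].max())+3]
    p,f=fit([(w,m,W)],B,[*case(0,y),a]); print(nm,W,tocase(p[None,:2]).round(4),round(p[2]-a,3),f)
E
```

```text
p1 [190, 86, 232, 197] [[-0.0015 -0.0871]] -0.022 0.06441853618324206
p2 [255, 85, 297, 197] [[ 0.0015 -0.0305]] -0.003 0.017580751254750268
p3 [319, 86, 362, 197] [[0.0012 0.0283]] -0.03 0.08923259462890912
```

View pics/w11.png

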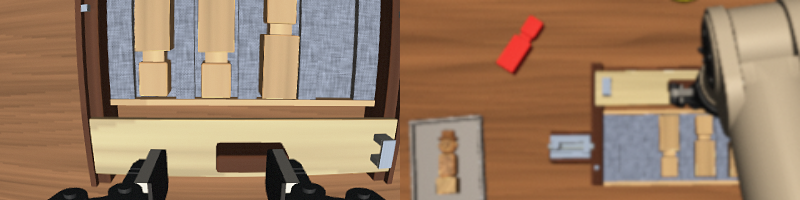

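All three blanks sit flat in pockets 1–3 (at about (155,45), (217,45), (280,45) in the crop) and the figure is in the tray. Now close the gate.

```bash
python3 - <<'E'
from h import *
y=np.pi/2+CY; g=case(.0955,0)
plan((*g,.15,y),(*g,.067,y),rad=.15)
E
```

```text
now [ 0.5235 -0.0964  0.1867] [-3.1391e+00 -6.0000e-04 -3.1292e+00] q [ 0.78  0.43 -0.86  1.61  0.34  1.26  1.44]
11 -4 2.6 3.3 -0 0 0.143; -3.6 3.2 3.3 -0 0 0.143; -3.1 3.7 3.3 -0 0 0.143; -2.5 4.1 3.3 -0 0 0.143; -1.9 4.4 3.3 -0 0 0.143; -1.3 4.6 3.3 -0 0 0.143; -0.6 4.7 3.4 -0 0 0.143; 0.1 4.8 3.3 -0 0.001 0.143; 0.7 4.7 3.4 -0 0 0.142; 1.4 4.6 3.3 -0.001 0.001 0.143; 2.1 4.4 3.4 -0 0 0.142
2 -0 0 41.5 -0 0 0; -0 0 41.5 -0 0 0
```

Emit:
play_rows:
  plan: "-4 3 3 0 0 0.143; -4 3 3 0 0 0.143; -3 4 3 0 0 0.143; -2 4 3 0 0 0.143; -2 4 3 0 0 0.143; -1 5 3 0 0 0.143; -1 5 3 0 0 0.143; 0 5 3 0 0 0.143; 1 5 4 0 0 0.142; 1 5 4 0 0 0.143; 2 4 4 0 0 0.142; 0 0 0 0 0 0"
  grip: 0.25

```text
t: 36.83
tcp_pos: [0.5682, -0.066, 0.1508]
ee_rot: [-3.141, 0.002, 1.585]
contact_force: [0.2, 0.2, 0.1]
width: 0.0535
gripper_force: 0.0
```

```bash
python3 - <<'E'
from h import *
y=np.pi/2+CY; g=case(.0955,0)
plan((*g,.067,y),rad=.15)
E
```

```text
now [ 0.5682 -0.066   0.1508] [-3.1414e+00  2.2000e-03  1.5849e+00] q [ 0.44  0.46 -0.5   1.56  0.23  1.18 -0.09]
2 -0.3 -0.6 41.9 -0 0.001 0.001; -0.4 -0.5 41.9 -0 0.001 0.001
```

Emit:
play_rows:
  plan: "0 -1 42 0 0.001 0.001; -1 0 41 0 0.001 0.001; 0 0 0 0 0 0; 0 0 0 0 0 0"

```text
t: 37.33
tcp_pos: [0.5691, -0.0674, 0.0697]
ee_rot: [3.138, 0.0, 1.582]
contact_force: [-0.2, 0.3, 0.3]
width: 0.0538
gripper_force: 0.0
```

Emit:
play_rows:
  plan: "0 0 0 0 0 0; 0 0 0 0 0 0; 0 0 0 0 0 0; 0 0 0 0 0 0; 0 0 0 0 0 0; 0 0 0 0 0 0"
  grip: -1

```text
t: 38.08
tcp_pos: [0.5673, -0.0674, 0.0697]
ee_rot: [-3.141, 0.001, 1.581]
contact_force: [-4.5, -0.6, 6.2]
width: 0.0147
gripper_force: 60.0
```

Emit:
play_rows:
  plan: "0 -6 0 0 0 0; 0 -9 0 0 0 0; 0 -9 0 0 0 0; 0 -9 0 0 0 0; 0 -9 0 0 0 0; 0 -9 0 0 0 0; 0 -9 0 0 0 0; 0 -9 0 0 0 0; 0 -9 0 0 0 0; 0 -9 0 0 0 0; 0 -8 0 0 0 0; 0 0 0 0 0 0"

```text
t: 39.58
tcp_pos: [0.4735, -0.0683, 0.0696]
ee_rot: [3.138, 0.001, 1.581]
contact_force: [-0.6, 0.2, 8.9]
width: 0.0145
gripper_force: 60.5
```

Emit:
play_rows:
  plan: "0 -2 0 0 0 0; 0 -1 0 0 0 0; 0 0 0 0 0 0; 0 0 0 0 0 0"

```text
t: 40.08
tcp_pos: [0.4723, -0.0683, 0.0697]
ee_rot: [3.135, 0.001, 1.581]
contact_force: [2.9, -0.3, 6.4]
width: 0.0145
gripper_force: 60.0
```

Emit:
play_rows:
  plan: "0 0 0 0 0 0; 0 0 0 0 0 0; 0 0 0 0 0 0; 0 0 -30 0 0 0; 0 0 -40 0 0 0; 42 0 -10 0 0 0; 42 0 0 0 0 0; 42 0 0 0 0 0; 42 0 0 0 0 0; 42 0 0 0 0 0; 0 0 0 0 0 0; 0 0 0 0 0 0"
  grip: 0.2

```text
t: 41.58
tcp_pos: [0.4676, 0.1407, 0.1475]
ee_rot: [-3.142, 0.001, 1.581]
contact_force: [-0.2, -0.2, 0.0]
width: 0.0512
gripper_force: 0.0
```

```bash
python3 - <<'E'
from h import *
plan((.4705,.142,.081,np.pi/2+CY),rad=.15)
E
```

```text
now [0.4676 0.1407 0.1475] [-3.1415e+00  1.4000e-03  1.5807e+00] q [ 0.19  0.32 -0.64  1.78  0.21  1.11 -0.51]
2 0.7 1.4 33.3 -0 0.001 -0.001; 0.6 1.5 33.2 -0 0 -0.001
```

Emit:
play_rows:
  plan: "1 1 33 0 0 0; 1 2 32 0 0 0; 0 0 0 0 0 0; 0 0 0 0 0 0"

```text
t: 42.08
tcp_pos: [0.4718, 0.1429, 0.0838]
ee_rot: [3.139, 0.0, 1.579]
contact_force: [0.2, -0.7, 0.1]
width: 0.0512
gripper_force: 0.0
```

Emit:
play_rows:
  plan: "0 0 0 0 0 0; 0 0 0 0 0 0; 0 0 0 0 0 0; 0 0 0 0 0 0; 0 0 0 0 0 0; 0 0 0 0 0 0"
  grip: -1
  newtons: 40

```text
t: 42.82
tcp_pos: [0.4702, 0.1438, 0.084]
ee_rot: [3.142, 0.001, 1.581]
contact_force: [-3.1, -1.0, 6.0]
width: 0.0111
gripper_force: 39.0
```

Emit:
play_rows:
  plan: "-4 0 0 0 0 0; -4 0 0 0 0 0; -4 0 0 0 0 0; -4 0 0 0 0 0; -4 0 0 0 0 0; -4 0 0 0 0 0; -4 0 0 0 0 0; -4 0 0 0 0 0; -4 0 0 0 0 0; -2 0 0 0 0 0; 0 0 0 0 0 0; 0 0 0 0 0 0"

```text
t: 44.32
tcp_pos: [0.4706, 0.1077, 0.0841]
ee_rot: [3.141, -0.002, 1.582]
contact_force: [-3.4, 2.7, 5.8]
width: 0.0109
gripper_force: 39.0
```

Emit:
play_rows:
  plan: "-2 0 0 0 0 0; 0 0 0 0 0 0; 0 0 0 0 0 0"

```text
t: 44.7
tcp_pos: [0.4706, 0.1077, 0.0842]
ee_rot: [3.141, -0.005, 1.583]
contact_force: [-3.2, 5.5, 4.8]
width: 0.0115
gripper_force: 39.0
```

Emit:
play_rows:
  plan: "0 0 0 0 0 0; 0 0 0 0 0 0; 0 0 0 0 0 0; 0 0 -30 0 0 0; 0 0 -40 0 0 0; -40 0 -40 0 0 0; -40 0 -20 0 0 0; -20 -40 0 0 0 0; 0 -40 0 0 0 0; 0 0 0 0 0 0; 0 0 0 0 0 0"
  grip: 0.2

```text
t: 46.08
tcp_pos: [0.3931, 0.0027, 0.2133]
ee_rot: [3.139, 0.001, 1.581]
contact_force: [0.5, -0.5, 0.3]
width: 0.0511
gripper_force: 0.0
```

```bash
python3 - <<'E'
from h import *
w=wrist(); t=snapshot("top"); print(readout.get_state()["t"])
cv2.imwrite("pics/w12.png",np.hstack([w["img"][0:320,60:560],cv2.resize(t["img"][160:305,135:315],(298,240))[np.r_[0:240,[0]*80]]]))
print(wproj(w,[[.4704,.107,.092]])-[60,0])
E
```

```text
46.175
[[312.44537301  81.05246294]]
```

View pics/w12.png

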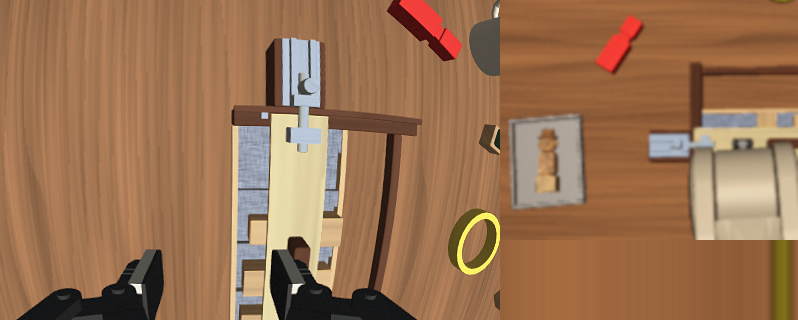

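The bolt is through the keeper (knob at (310,85)), the gate is home, the blanks are in the pockets, the figure is in the tray and the arm is clear.

```bash
python3 -c "
from plant import workorder
print(workorder.close_job())"
```

```text
the job is handed in; nothing more can be done
None
```

I handed the job in at about 46 s: the figure lies on its side in the tray, the old blank and both bench blanks lie flat in pockets 1 to 3, the gate is home and the bolt is in its keeper. The hand-in gave no verdict; this is from the last camera views and the arm's end-stop readings.

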